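Hold down a heat sink in the dismantling jig

ROBOT

A 6-joint arm with a two-finger parallel gripper is mounted at the origin on the work surface. World frame = base frame: x ahead of the robot, y to its left, z up, the work surface at z = 0. Lengths are in m, angles in rad, forces in N, time in s.
With the tool pointing down it reaches from about 0.325 to 0.875 m from the base axis. Payload 4.4 kg.
Tool frame: the origin (TCP) lies between the finger pads, 19 mm behind the fingertips; this is the grasp point; z points along the fingers, y is the line along which they close (so a half turn about z gives the same grasp; the last joint's range is limited). The gripper opens to 85 mm and grips with 20 to 120 N. Pads are 22 mm wide; open, the fingers measure 114 mm over their backs; the gripper's body (76 mm by 85 mm) begins 54 mm behind the grasp point. The pads swing forward as they close: fully open they stand 13 mm farther back than shut.
Start: joints at [1.143, 0.207, 1.542, -0, 1.393, -0.15], TCP at [0.158, 0.553, 0.25] pointing down, gripper open.
Joint ranges: [-2.73, 2.73], [-0.86, 2.22], [0.23, 2.46], [-1.11, 4.25], [0.08, 2.63], [-2.82, 2.82]. Speed limits (rad/s): [2.79, 2.79, 3.14, 3.14, 3.14, 3.14].

INTERFACE

Orientations are given as a unit quaternion [w, x, y, z].
In Python, from bench import get_state, camera, camera_params, finish_job gives the robot as it stands. The module is installed in compiled form; this text tells all that it offers.
- The arm moves only by the shell command python3 -m crank 'ROWS'. ROWS is a JSON object of lists of equal length, an entry for each row: "xyz": the shift along the tool's x, y, z in m, a list of three; "rotation": the turn, a rotation vector about the tool's x, y, z in rad, a list of three; "fingers": the opening, from 0 (shut) to 1 (fully open). A call has 1 to 20 rows; each row shifts and turns the commanded pose from where the row before left it, along the tool's axes as they then stand; what a row does not reach is not made up. A row lasts 1/12 s, in which the tool goes at most 41.7 mm and 7.16 degrees, less where a joint would pass 70% of its speed; a pose out of reach is approached as far as the arm can. A call is refused whole if a number of a shift passes 0.0417 or a number of a turn 0.125, either way. A call with a gripper value outside its range is refused whole. The fingers move at their own pace and stop on an object; the grip force is fixed at half the most. Time passes only in rows, so rows that do not move let the fingers close. It gives the time, the measured TCP pose, the force, the opening and the grip force at its end, in the units of the state.
- get_state(): the state, without advancing time (a new reading comes with each control period).
- camera(name): name is "scene" or "top"; returns the picture (384x512x3 uint8, blue, green, red); there is no depth.
- camera_params(name): a dict with "fx", "fy", "cx", "cy" (pixels), "distortion" ([k1, k2, p1, p2, k3] as OpenCV has them; the pictures are not rectified), "origin" and "attitude" of the camera in the world. Camera axes: x right, y down, z forward; pixel columns grow to the right and rows downward; lengths in m; the calibration is good to about 2 mm. A picture is of the moment at which its call begins. camera_params takes no time and is no camera call.
- finish_job(): hands the job in; it is judged then, once.
The state is a dict: "clock": time; "joint_positions": joint angles; "dq": joint speeds; "joint_torque": joint torques, N m; "tcp_pos": TCP position; "tcp_rot": TCP orientation; "force": force on the tool from outside, world axes, zero at the start; "wrist_torque": the same for the moment, N m; "grip_width": opening from 0.0 (shut) to 1.0 (fully open); "gripper_force": force on a finger pad.
Only numpy, scipy, OpenCV 4.12 (cv2) and the standard library are available. Lean on these libraries where they do the work, as an engineer would, in place of code of your own. Each camera call takes 0.05 s, during which the arm holds its last target. There are 200 camera calls.

TASK

In the dismantling jig, raise the hold-down lever all the way, slide the head along its rail by its leaning grip until the foot is in line with the middle of the finned heat sink, then lower the lever all the way so that the sprung foot presses on the heat sink. Let go and back off; do not bump the lamp bar or disturb the other parts in the bed and the things on the bench.

Things in the scene. Friction and masses are not known exactly. Their poses are not given: they have to be found in the camera images.
- jig: grey steel jig plate, fixed, 250 x 520 x 12 mm. Origin on the table top under the middle of the rail; x across the rail, away from the robot; y along the rail; z up ('jig' directions below). A twin aluminium rail lies at jig x = 0; behind it, centred at jig x +110 mm, an 86 mm wide plywood bed, top at height 18 mm, with lips 8 mm high, holds a row of modules.
- lamp: fixed lamp bar above the rail, 540 mm long, at jig x 0 to +44 mm, height 343 to 369 mm; its frame is the jig's. 16 mm posts at jig x +215, y +-250 carry it by arms. A tool pointing straight down does not fit beneath; one leaning back toward the robot (about 28 degrees, fingers pointing down and away from the robot) passes in front of it.
- head (a joint): position s of the head on the rail, m: 0 at the jig's -y end, grows to jig +y, up to 0.26. The head is a grey block 74 (x) x 120 (y) x 42 mm, top at height 84 mm, its middle at jig y = s - 0.165; it carries the slide grip and the lever. About 2.5 N of friction; stays where it is left.
- slide_grip (a point): grip point of the head's slide grip, a flat black bar 18 mm thick along jig y, 34 mm wide, leaning 28 degrees from vertical toward the robot. The point is on its midline, 22 mm short of its free end, at height 162 mm, jig x -66 mm; about 85 mm of the bar stand free. It is 75 mm to the jig -y side of the lever and moves with the head.
- lever (a joint): angle of the hold-down lever, rad: 0 = fully lowered, on its stop (handle upright, foot arm level, reaching to jig +x); 0.9 = fully raised, on its stop (handle leaning 52 degrees toward the robot). Hinge along jig y. Stays where it is left (about 4 N moves it at the grip point). Below about 0.25 the foot would hit tall modules if the head slid.
- pivot (a point): the lever's hinge, 115 mm high, at jig x = 0, jig y = head middle + 35 mm; moves with the head.
- lever_grip (a point): point to grip on the lever's handle: 85 mm from the hinge, on the axis of a round black sleeve 22 mm across that covers 52 to 107 mm from the hinge. At lever angle a it lies at pivot + 85 mm x (-sin a along jig x, cos a up). Pinch it along jig y. The sleeve turns and creeps in the pads as the handle swings, so carry the motion somewhat past the stop, then check the angle.
- foot (a joint): how far the sprung foot is pushed in, m: 0 = free, 0.012 = end of travel; soft spring of 250 N/m. With the lever fully down on the heat sink it reads about 0.006.
- foot_tip (a point): centre of the underside of the round rubber foot (28 mm across) at the end of the foot arm, 110 mm from the hinge and 47 mm below the arm's line. Same jig y as the hinge at every lever angle; with the lever fully down and free it is at jig x = +110, 68 mm high.
- heatsink: the target: loose plain aluminium heat sink with a thick middle web and upright thin fins either side, 60 (jig x) x 46 (jig y) x 56 mm high, origin at the centre of its underside, standing square in the bed (top 74 mm above the table). It may stand in any of the three places away from the jig's -y end.
- transformer: loose transformer, dark steel core with copper winding, 62 x 50 x 72 mm high, origin at the centre of its underside, in the bed; leave alone.
- capacitor: loose grey capacitor can, 50 mm across, 73 mm high, upright, origin at the centre of its underside, in the bed; leave alone.
- relay_board: loose small circuit board with a relay, 70 x 56 x 24 mm high, origin at the centre of its underside, in the bed at the jig's -y end, where the head is parked; leave alone.
- screwdriver: loose screwdriver 190 mm long on the bench between robot and jig, lying along its own x, origin under its middle; leave alone.
- motor: loose steel motor lying on its side, 120 mm long, 64 mm high, on the bench between robot and jig, origin under its middle; leave alone.
- scrap_board: loose circuit board 150 x 100 mm, 26 mm high, lying between robot and jig, origin under its middle; leave alone.
- drill: loose cordless drill lying on its side to the robot's right, about 230 x 190 x 60 mm, origin under the middle of its barrel; leave alone.
Not all that is in view belongs to the job. What is shaped like the heatsink but turquoise is not meant.

How it is judged:
On the way, in this order (a step that is already met when the one before it is completed fails the run):
1. the lever is fully raised (0.8 rad or more) (value of joint lever above 0.8 rad), for 0.2 s.
2. with the lever still raised, the head stands so that the foot is within 10 mm of the heat sink's middle along the rail (y of foot_tip in the frame of heatsink between -0.01 and 0.01 m and value of joint lever above 0.7 rad), for 0.2 s.
At the end, for the whole second after the job is handed in: The lever is down (below 0.08 rad), the sprung foot is pushed in more than 3 mm by the upright heat sink, and the foot is within 10 mm of the heat sink's middle along the rail, all at rest with the robot clear (value of joint lever below 0.08 rad and value of joint foot above 0.003 m and y of foot_tip in the frame of heatsink between -0.01 and 0.01 m and contact force between foot and heatsink above 0.3 N and angle between heatsink's own z axis and vertical below 0.1 rad and linear speed of heatsink below 0.02 m/s); the robot touches nothing.
It fails at once if the robot bumps the lamp bar (over 4 N) (contact force between any of the arm, the fingers and lamp above 4 N).
It fails at once if the heat sink is shoved more than 15 mm (distance of heatsink from where it was at the start of the episode above 0.015 m).
It fails at once if the transformer, capacitor or relay board is moved more than 15 mm (distance of any of transformer, capacitor, relay_board from where it was at the start of the episode above 0.015 m).
It fails at once if the screwdriver, motor, scrap board or drill is moved more than 15 mm (distance of any of screwdriver, motor, scrap_board, drill from where it was at the start of the episode above 0.015 m).
It also fails if it takes over 64 s, if anything falls off the work surface, if the arm or the gripper's body presses on something with over 40 N, if the wrist force passes 120 N, or if a joint passes its speed limit or range.

## Working session

There is one attempt and no reset: what is moved stays moved. The work goes in short steps, Python scripts to look and compute and a shell command to move; the robot and the scene stay as the last step left them, time stands still between calls to the robot, and variables do not carry over. Pictures are saved under pics/ and viewed, at most 10 in all, crops included, and the job is handed in when it is done.

```bash
mkdir -p pics; python3 - <<'E'
from bench import *
import cv2
for n in("scene","top"):
    cv2.imwrite(f"pics/{n}0.png",camera(n)); print(n,camera_params(n))
print(get_state())
E
```

```text
scene {'fx': 370.23953002861947, 'fy': 370.23953002861947, 'cx': 252.7742322936891, 'cy': 192.29710349836637, 'distortion': array([-0.01318928,  0.        ,  0.        ,  0.        ,  0.        ]), 'origin': array([1.3186365 , 0.17662374, 0.62454793]), 'attitude': array([-0.28254474,  0.52967701,  0.69712091, -0.39196067])}
top {'fx': 364.3862970519082, 'fy': 364.3862970519082, 'cx': 257.16305608377996, 'cy': 186.22810849752136, 'distortion': array([-0.06224732,  0.        ,  0.        ,  0.        ,  0.        ]), 'origin': array([ 0.42512714, -0.06420489,  1.1856097 ]), 'attitude': array([ 0.05543531, -0.70477496,  0.70583908, -0.04483719])}
{'clock': 0.1, 'joint_positions': array([ 1.14249245e+00,  2.07344438e-01,  1.54282589e+00, -5.43923669e-06,
        1.39349395e+00, -1.50507869e-01]), 'dq': array([ 0.00072116, -0.00170344, -0.00369844, -0.00059545, -0.00042022,
        0.00127649]), 'joint_torque': array([ 7.80390621e-06, -3.84090757e+01, -2.92551345e+01, -2.83641666e-04,
        4.78200149e-03,  6.59952477e-06]), 'tcp_pos': array([0.1574307 , 0.55235468, 0.24892933]), 'tcp_rot': array([-2.93038612e-04,  1.38451265e-01,  9.90368706e-01, -9.93502827e-04]), 'force': array([-0.8948437 , -0.11717971,  0.01102108]), 'wrist_torque': array([-0.01744211, -0.0416507 , -0.0042102 ]), 'gripper_force': 0.0, 'grip_width': 1.0006864631404437}
```

View pics/scene0.png

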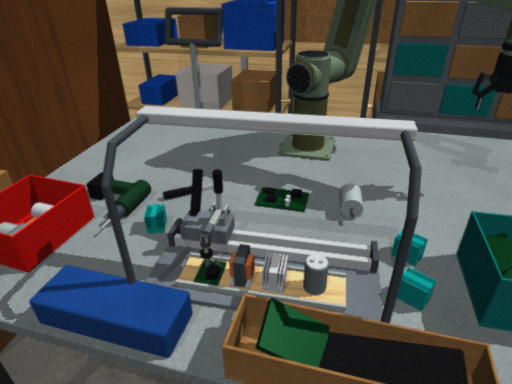

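View pics/top0.png

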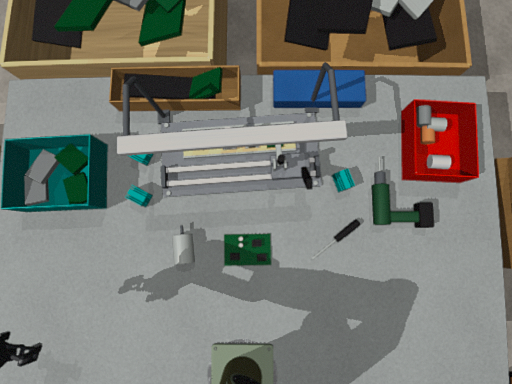

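Scene: relay board (208,272), transformer (242,265), bare aluminium heat sink (275,270), capacitor (316,272). Head is parked at (208,225), with the lever and leaning slide grip at (218,185)/(197,190). Candidates for the heat sink are the aluminium one at (275,270), and the turquoise lookalikes at (155,218), (408,245) and (415,288), which are excluded by colour. I choose (275,270) and check it in a close crop.

```bash
python3 - <<'E'
import cv2
a=cv2.imread("pics/scene0.png")[160:320,140:400]
cv2.imwrite("pics/c1.png",cv2.resize(a,None,fx=3,fy=3,interpolation=cv2.INTER_CUBIC))
a=cv2.imread("pics/top0.png")[100:210,110:360]
cv2.imwrite("pics/c2.png",cv2.resize(a,None,fx=3.2,fy=3.2,interpolation=cv2.INTER_CUBIC))
E
```

```text
(no output)
```

View pics/c1.png

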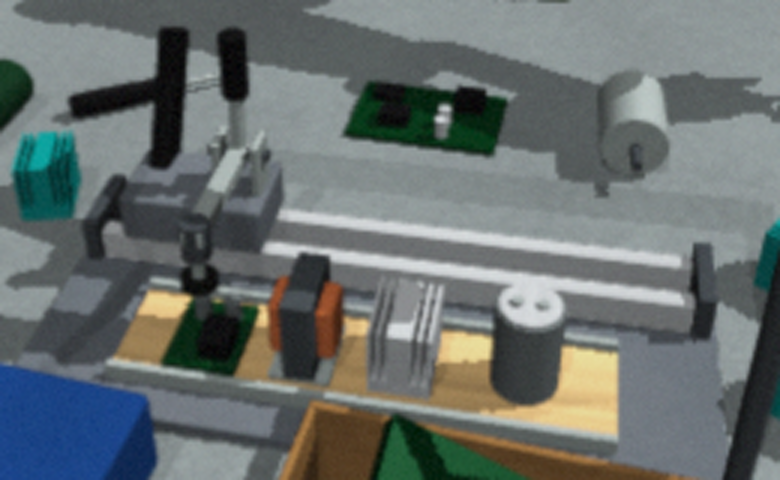

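View pics/c2.png

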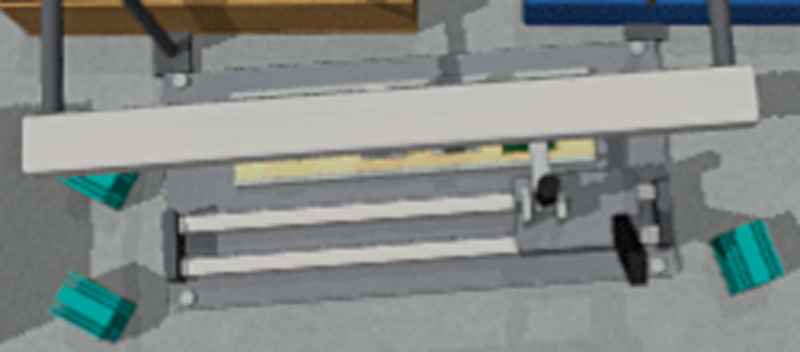

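Close crop confirms it: bare aluminium fins with a thick web, top centre at scene (276,258). It is third in the row, between the transformer and the capacitor. The lever handle is upright, at top (281,159), and the slide grip is at top (307,178). Next I triangulate.

```bash
cat > h.py <<'E'
import numpy as np,cv2
from bench import *
from scipy.spatial.transform import Rotation as R
def ray(n,px):
    p=camera_params(n);K=np.array([[p['fx'],0,p['cx']],[0,p['fy'],p['cy']],[0,0,1]])
    u=cv2.undistortPoints(np.array([[px]],float),K,p['distortion'])[0,0]
    q=p['attitude'];d=R.from_quat([*q[1:],q[0]]).apply([*u,1]);return p['origin'],d/np.linalg.norm(d)
def plane(n,px,z):
    o,d=ray(n,px);return o+d*(z-o[2])/d[2]
def tri(a,b):
    o,d=ray('scene',a);p,e=ray('top',b)
    t=np.linalg.lstsq(np.c_[d,-e],p-o,rcond=None)[0]
    x,y=o+d*t[0],p+e*t[1];return (x+y)/2,np.linalg.norm(x-y)
S=lambda x,y:(x/3+140-.33,y/3+160-.33)
T=lambda x,y:(x/3.2+110-.33,y/3.2+100-.33)
E
python3 - <<'E'
from h import *
np.set_printoptions(precision=4,suppress=True)
sc=[plane('top',T(*c),.014) for c in[(181,80),(187,298),(638,47),(657,264)]]
print("screws",*sc,"mid",np.mean(sc,0))
r=[plane('top',T(*c),.04) for c in[(175,243),(657,205)]]
print('railends',*r,np.mean(r,0))
# left rail-stop block corners
print('rails', [plane('top',T(*c),.05) for c in[(190,222),(190,266),(510,203),(510,244)]])
print('lever top',tri(S(232,33),T(546,186)))
print('grip top',tri(S(174,32),T(636,278)))
for c in [(408,295),(378,278),(395,281),(440,287),(402,309),(372,385),(435,392)]: print('hs top',plane('scene',S(*c),.074),'bottom',plane('scene',S(*c),.018))
print('foot',[plane('scene',S(200,282),z) for z in(.068,.075,.09)])
for nm,a,b in[('bed L near',(618,440),(0,0)),('bed lip R',(108,362),0)]: print(nm,plane('scene',S(*a),.02))
E
```

```text
screws [0.8024 0.259  0.014 ] [0.5717 0.2441 0.014 ] [ 0.8352 -0.2205  0.014 ] [ 0.6054 -0.2346  0.014 ] mid [0.7037 0.012  0.014 ]
railends [0.6241 0.2514 0.04  ] [ 0.6611 -0.2322  0.04  ] [0.6426 0.0096 0.04  ]
rails [array([0.6436, 0.2343, 0.05  ]), array([0.5992, 0.2327, 0.05  ]), array([ 0.6615, -0.085 ,  0.05  ]), array([ 0.6202, -0.0847,  0.05  ])]
lever top (array([ 0.6404, -0.1129,  0.2225]), np.float64(0.001352141682824624))
grip top (array([ 0.5692, -0.1946,  0.1743]), np.float64(0.004240451482998564))
hs top [0.7278 0.0444 0.074 ] bottom [0.6677 0.031  0.018 ]
hs top [0.7156 0.0188 0.074 ] bottom [0.6542 0.0027 0.018 ]
hs top [0.7156 0.0317 0.074 ] bottom [0.6542 0.017  0.018 ]
hs top [0.7135 0.065  0.074 ] bottom [0.652  0.0536 0.018 ]
hs top [0.7432 0.0436 0.074 ] bottom [0.6846 0.0301 0.018 ]
hs top [0.8185 0.0414 0.074 ] bottom [0.7676 0.0276 0.018 ]
hs top [0.8137 0.0827 0.074 ] bottom [0.7624 0.0732 0.018 ]
foot [array([ 0.7474, -0.1103,  0.068 ]), array([ 0.7546, -0.1067,  0.075 ]), array([ 0.77 , -0.099,  0.09 ])]
bed L near [0.7744 0.203  0.02  ]
bed lip R [ 0.7987 -0.1679  0.02  ]
```

```bash
cat >> h.py <<'E'
YAW=.069; O=np.array([.634,.010,0])
def W(x,y,z): c,s=np.cos(YAW),np.sin(YAW);return O+[c*x-s*y,s*x+c*y,z]
def J(p): return R.from_euler('z',-YAW).apply(np.array(p)-O)
def tool(deg=28):
    z=R.from_euler('z',YAW).apply([np.sin(np.radians(deg)),0,-np.cos(np.radians(deg))]);y=R.from_euler('z',YAW).apply([0,1,0])
    return R.from_matrix(np.c_[np.cross(y,z),y,z])
def cur(): s=get_state();q=s['tcp_rot'];return np.array(s['tcp_pos']),R.from_quat([*q[1:],q[0]])
E
python3 - <<'E'
from h import *
np.set_printoptions(precision=4,suppress=True)
p,r=cur();t=tool()
print('rot',(r.inv()*t).as_rotvec())
pts=[p,W(-.2,.3,.30),W(-.16,-.123,.30),W(0,-.123,.2)-t.apply([0,0,.12]),W(0,-.123,.2)]
for a,b in zip(pts,pts[1:]): print(b,t.inv().apply(b-a))
E
```

```text
rot [-0.0867 -0.4844 -0.3394]
[0.4138 0.2955 0.3   ] [-0.2342 -0.2739  0.0667]
[ 0.4829 -0.1237  0.3   ] [-0.0353 -0.423   0.0188]
[ 0.5863 -0.1166  0.306 ] [-0.0943  0.      0.0434]
[ 0.6425 -0.1127  0.2   ] [0.   0.   0.12]
```

```bash
python3 -m crank '{"xyz":[[0,0,0],[0,0,0],[0,0,0],[0,0,0],[0,0,0],[0,0,0],[-0.026,-0.030,0.0074],[-0.026,-0.030,0.0074],[-0.026,-0.030,0.0074],[-0.026,-0.030,0.0074],[-0.026,-0.030,0.0074],[-0.026,-0.030,0.0074],[-0.026,-0.030,0.0074],[-0.026,-0.030,0.0074],[-0.026,-0.030,0.0074],[0,0,0],[0,0,0]],"rotation":[[-0.0144,-0.0807,-0.0566],[-0.0144,-0.0807,-0.0566],[-0.0144,-0.0807,-0.0566],[-0.0144,-0.0807,-0.0566],[-0.0144,-0.0807,-0.0566],[-0.0144,-0.0807,-0.0566],[0,0,0],[0,0,0],[0,0,0],[0,0,0],[0,0,0],[0,0,0],[0,0,0],[0,0,0],[0,0,0],[0,0,0],[0,0,0]],"fingers":[0.7,0.7,0.7,0.7,0.7,0.7,0.7,0.7,0.7,0.7,0.7,0.7,0.7,0.7,0.7,0.7,0.7]}'
cat > go.py <<'E'
import sys
from h import *
np.set_printoptions(precision=4,suppress=True)
p,r=cur();t=tool();a=[float(v) for v in sys.argv[1:]]
print('jig',J(p),'roterr',(r.inv()*t).as_rotvec(),'shift',r.inv().apply(W(*a[:3])-p) if a else '')
E
python3 go.py -.16 -.123 .30
```

```text
clock: 1.52
tcp_pos: [0.4151, 0.2976, 0.3009]
tcp_rot: [0.242, -0.03, 0.97, 0.009]
force: [-0.5, 0.6, 0.2]
grip_width: 0.705
gripper_force: 0.0
jig [-0.1985  0.3021  0.3009] roterr [-0.001   0.0007 -0.0063] shift [-0.0363 -0.4248  0.0193]
```

```bash
python3 -m crank '{"xyz":[[-0.003,-0.0354,0.0016],[-0.003,-0.0354,0.0016],[-0.003,-0.0354,0.0016],[-0.003,-0.0354,0.0016],[-0.003,-0.0354,0.0016],[-0.003,-0.0354,0.0016],[-0.003,-0.0354,0.0016],[-0.003,-0.0354,0.0016],[-0.003,-0.0354,0.0016],[-0.003,-0.0354,0.0016],[-0.003,-0.0354,0.0016],[-0.003,-0.0354,0.0016],[0,0,0],[0,0,0]],"rotation":[[0,0,0],[0,0,0],[0,0,0],[0,0,0],[0,0,0],[0,0,0],[0,0,0],[0,0,0],[0,0,0],[0,0,0],[0,0,0],[0,0,0],[0,0,0],[0,0,0]],"fingers":[0.7,0.7,0.7,0.7,0.7,0.7,0.7,0.7,0.7,0.7,0.7,0.7,0.7,0.7]}'
python3 go.py -.055 -.123 .30; python3 - <<'E'
from h import *
cv2.imwrite("pics/t1.png",cv2.resize(camera("top")[100:270,180:400],None,fx=3.4,fy=3.4,interpolation=cv2.INTER_CUBIC))
E
```

```text
clock: 2.68
tcp_pos: [0.4837, -0.121, 0.2991]
tcp_rot: [0.241, -0.033, 0.97, 0.01]
force: [-0.2, 1.0, 0.4]
grip_width: 0.701
gripper_force: 0.0
jig [-0.159  -0.1203  0.2991] roterr [ 0.0029 -0.0014 -0.0027] shift [-0.0923 -0.0026  0.0479]
```

View pics/t1.png

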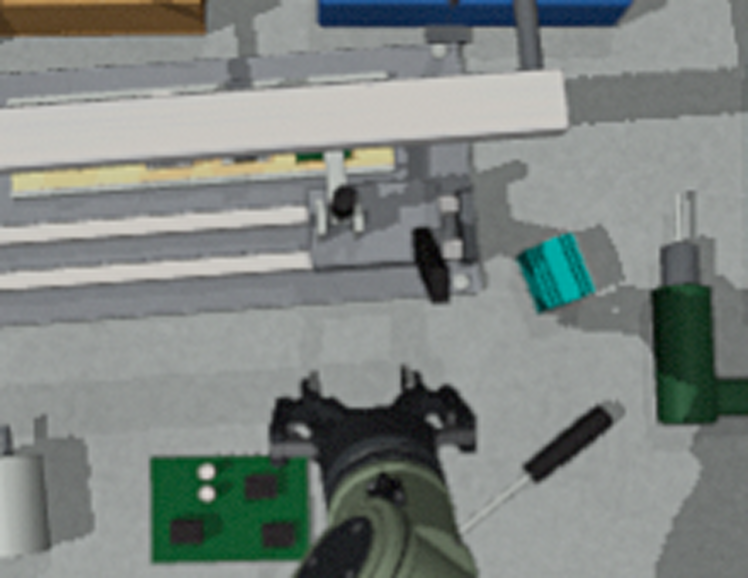

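Fingertips at (310,380) and (407,378) are centred on the lever handle at (343,200), once tilt and perspective are allowed for. Now I approach.

```bash
python3 -m crank '{"xyz":[[-0.0155,-0.0005,0.008],[-0.0155,-0.0005,0.008],[-0.0155,-0.0005,0.008],[-0.0155,-0.0005,0.008],[-0.0155,-0.0005,0.008],[-0.0155,-0.0005,0.008],[0,0,0],[0,0,0],[0,0,0]],"rotation":[[0,0,0],[0,0,0],[0,0,0],[0,0,0],[0,0,0],[0,0,0],[0,0,0],[0,0,0],[0,0,0]],"fingers":[0.7,0.7,0.7,0.7,0.7,0.7,0.7,0.7,0.7]}'
python3 go.py 0 -.123 .20
```

```text
clock: 3.48
tcp_pos: [0.5876, -0.1145, 0.3008]
tcp_rot: [0.241, -0.035, 0.97, 0.01]
force: [0.2, 0.3, 0.0]
grip_width: 0.7
gripper_force: 0.0
jig [-0.0549 -0.121   0.3008] roterr [ 0.0036 -0.0008  0.0018] shift [-0.0012 -0.0024  0.1148]
```

```bash
python3 -m crank '{"xyz":[[0,-0.0004,0.019],[0,-0.0004,0.019],[0,-0.0004,0.019],[0,-0.0004,0.019],[0,-0.0004,0.019],[0,-0.0004,0.019],[0,0,0],[0,0,0],[0,0,0],[0,0,0],[0,0,0],[0,0,0],[0,0,0],[0,0,0],[0,0,0]],"rotation":[[0,0,0],[0,0,0],[0,0,0],[0,0,0],[0,0,0],[0,0,0],[0,0,0],[0,0,0],[0,0,0],[0,0,0],[0,0,0],[0,0,0],[0,0,0],[0,0,0],[0,0,0]],"fingers":[0.7,0.7,0.7,0.7,0.7,0.7,0.7,0.7,0,0,0,0,0,0,0]}'
python3 go.py 0 -.123 .20
```

```text
clock: 4.73
tcp_pos: [0.6425, -0.1156, 0.2029]
tcp_rot: [0.243, -0.033, 0.969, 0.009]
force: [-3.7, 1.1, 7.0]
grip_width: 0.24
gripper_force: 58.8
jig [-0.0002 -0.1259  0.2029] roterr [ 0.0006  0.0031 -0.0001] shift [0.0012 0.0028 0.0026]
```

```bash
python3 -m crank '{"xyz":[[0.0078,0,-0.0037],[0.0082,0,-0.0029],[0.0084,0,-0.0020],[0.0086,0,-0.0012],[0.0087,0,-0.0003],[0.0086,0,0.0005],[0.0085,0,0.0014],[0.0084,0,0.0022],[0.0081,0,0.0031],[0.0039,0,0.0019],[0.0038,0,0.0019],[0,0,0],[0,0,0],[0,0,0]],"rotation":[[0,0,0],[0,0,0],[0,0,0],[0,0,0],[0,0,0],[0,0,0],[0,0,0],[0,0,0],[0,0,0],[0,0,0],[0,0,0],[0,0,0],[0,0,0],[0,0,0]],"fingers":[0,0,0,0,0,0,0,0,0,0,0,0,0,0]}'
python3 go.py -.0666 -.123 .1678;python3 - <<'E'
from h import *
cv2.imwrite("pics/s2.png",cv2.resize(camera("scene")[150:310,140:360],None,fx=3.6,fy=3.6,interpolation=cv2.INTER_CUBIC))
E
```

```text
clock: 5.9
tcp_pos: [0.5716, -0.1217, 0.1642]
tcp_rot: [0.246, -0.033, 0.969, 0.007]
force: [0.5, 0.4, 5.0]
grip_width: 0.239
gripper_force: 58.4
jig [-0.0713 -0.1271  0.1642] roterr [-0.0025  0.0077 -0.0001] shift [-0.0058  0.0041 -0.0009]
```

View pics/s2.png

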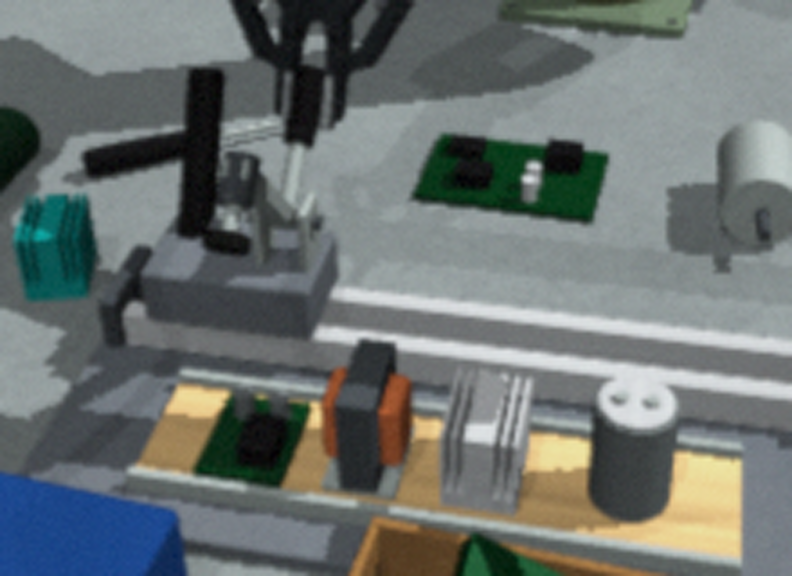

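The lever is raised, with the foot up at crop (228,240) and the handle in the pads at (303,105). I push slightly further to make sure it is on the stop.

```bash
python3 -m crank '{"xyz":[[0.0037,0,0.0023],[0.0036,0,0.0025],[0,0,0],[0,0,0]],"rotation":[[0,0,0],[0,0,0],[0,0,0],[0,0,0]],"fingers":[0,0,0,0]}'
python3 go.py -.0666 -.123 .1678
```

```text
clock: 6.28
tcp_pos: [0.5695, -0.1228, 0.16]
tcp_rot: [0.248, -0.033, 0.968, 0.006]
force: [-5.3, 0.8, 18.2]
grip_width: 0.238
gripper_force: 59.5
jig [-0.0736 -0.128   0.16  ] roterr [-0.0044  0.013   0.0005] shift [-0.0098  0.005  -0.0035]
```

```bash
python3 -m crank '{"xyz":[[0,0,0],[0,0,0],[0,0,0],[0,0,0],[0,0,0],[0,0,-0.02],[0,0,-0.02],[0,0,-0.02],[0,0,-0.02],[0,0,-0.02],[0,0,-0.02],[0,-0.025,0],[0,-0.025,0],[0,-0.025,0],[0,0,0],[0,0,0]],"rotation":[[0,0,0],[0,0,0],[0,0,0],[0,0,0],[0,0,0],[0,0,0],[0,0,0],[0,0,0],[0,0,0],[0,0,0],[0,0,0],[0,0,0],[0,0,0],[0,0,0],[0,0,0],[0,0,0]],"fingers":[0.6,0.6,0.6,0.6,0.6,0.6,0.6,0.6,0.6,0.6,0.6,0.6,0.6,0.6,0.6,0.6]}'
python3 go.py -.066 -.201 .162;python3 - <<'E'
from h import *
cv2.imwrite("pics/s3.png",cv2.resize(camera("scene")[130:290,140:360],None,fx=3.6,fy=3.6,interpolation=cv2.INTER_CUBIC))
E
```

```text
clock: 7.62
tcp_pos: [0.5137, -0.2004, 0.2585]
tcp_rot: [0.242, -0.032, 0.97, 0.009]
force: [-0.6, -0.1, 0.7]
grip_width: 0.6
gripper_force: 0.0
jig [-0.1346 -0.2016  0.2585] roterr [ 0.0015 -0.0003 -0.003 ] shift [-0.0153  0.0005  0.1174]
```

View pics/s3.png

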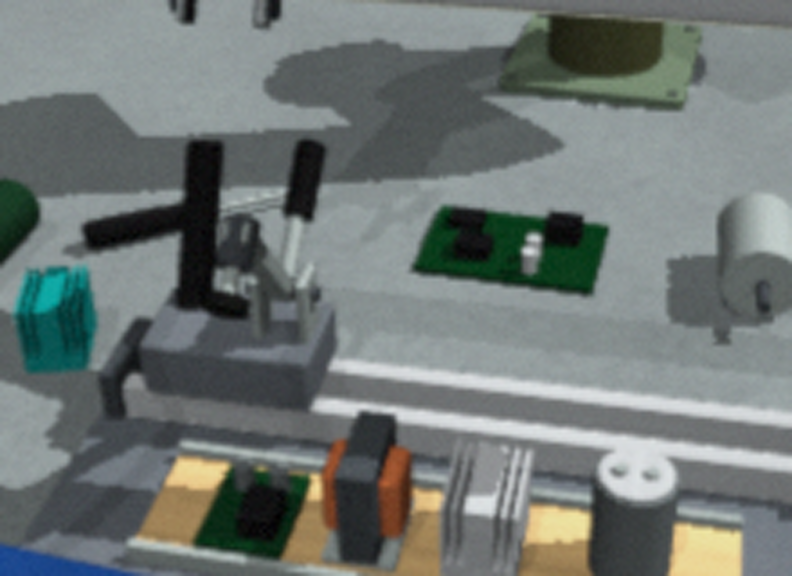

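The lever stays raised: sleeve end at crop (310,145), foot at (240,240). I check its angle and the grip position by casting rays onto the vertical planes.

```bash
python3 - <<'E'
from h import *
np.set_printoptions(precision=4,suppress=True)
Y=W(0,1,0)-O
def vp(c,y):
    o,d=ray('scene',(c[0]/3.6+140-.36,c[1]/3.6+130-.36)); return J(o+d*(((W(0,y,0)-o)@Y)/(d@Y)))
# foot swings in the same plane; use sleeve top/bottom
a,b=vp((312,146),-.127),vp((296,213),-.127);print(a,b,'angle',np.arctan2(-(a-b)[0],(a-b)[2]))
print('from pivot',np.arctan2(-a[0],a[2]-.115),np.arctan2(-b[0],b[2]-.115))
a,b=vp((206,146),-.201),vp((200,300),-.201);print(a,b)
E
```

```text
[-0.0818 -0.127   0.1802] [-0.0361 -0.127   0.1534] angle 1.0403793949211968
from pivot 0.8976111210955077 0.7540719108963875
[-0.0714 -0.201   0.1787] [-0.0281 -0.201   0.0773]
```

```bash
python3 -m crank '{"xyz":[[-0.005,0,0],[-0.005,0,0],[-0.005,0,0.017],[0,0,0.02],[0,0,0.02],[0,0,0.02],[0,0,0.02],[0,0,0.02],[0,0,0],[0,0,0],[0,0,0],[0,0,0],[0,0,0],[0,0,0],[0,0,0],[0,0,0]],"rotation":[[0,0,0],[0,0,0],[0,0,0],[0,0,0],[0,0,0],[0,0,0],[0,0,0],[0,0,0],[0,0,0],[0,0,0],[0,0,0],[0,0,0],[0,0,0],[0,0,0],[0,0,0],[0,0,0]],"fingers":[0.6,0.6,0.6,0.6,0.6,0.6,0.6,0.6,0.6,0.6,0,0,0,0,0,0]}'
python3 go.py -.066 -.201 .162
```

```text
clock: 9.0
tcp_pos: [0.5827, -0.1954, 0.165]
tcp_rot: [0.243, -0.033, 0.969, 0.008]
force: [-3.2, 0.1, 7.4]
grip_width: 0.204
gripper_force: 59.7
jig [-0.0653 -0.2014  0.165 ] roterr [-0.0006  0.0033 -0.0001] shift [0.002  0.0004 0.0023]
```

```bash
python3 -m crank '{"xyz":[[0,0.006,0],[0,0.012,0],[0,0.015,0],[0,0.015,0],[0,0.015,0],[0,0.015,0],[0,0.015,0],[0,0.015,0],[0,0.015,0],[0,0.015,0],[0,0.009,0],[0,0.004,0],[0,0,0],[0,0,0],[0,0,0]],"rotation":[[0,0,0],[0,0,0],[0,0,0],[0,0,0],[0,0,0],[0,0,0],[0,0,0],[0,0,0],[0,0,0],[0,0,0],[0,0,0],[0,0,0],[0,0,0],[0,0,0],[0,0,0]],"fingers":[0,0,0,0,0,0,0,0,0,0,0,0,0,0,0]}'
python3 go.py -.066 -.048 .162;python3 - <<'E'
from h import *
cv2.imwrite("pics/s4.png",cv2.resize(camera("scene")[150:300,180:380],None,fx=4,fy=4,interpolation=cv2.INTER_CUBIC))
E
```

```text
clock: 10.25
tcp_pos: [0.5723, -0.0436, 0.165]
tcp_rot: [0.243, -0.034, 0.969, 0.009]
force: [-4.1, 2.5, 6.7]
grip_width: 0.202
gripper_force: 60.0
jig [-0.0652 -0.0492  0.165 ] roterr [ 0.0015  0.0034 -0.0001] shift [0.0021 0.0012 0.0023]
```

View pics/s4.png

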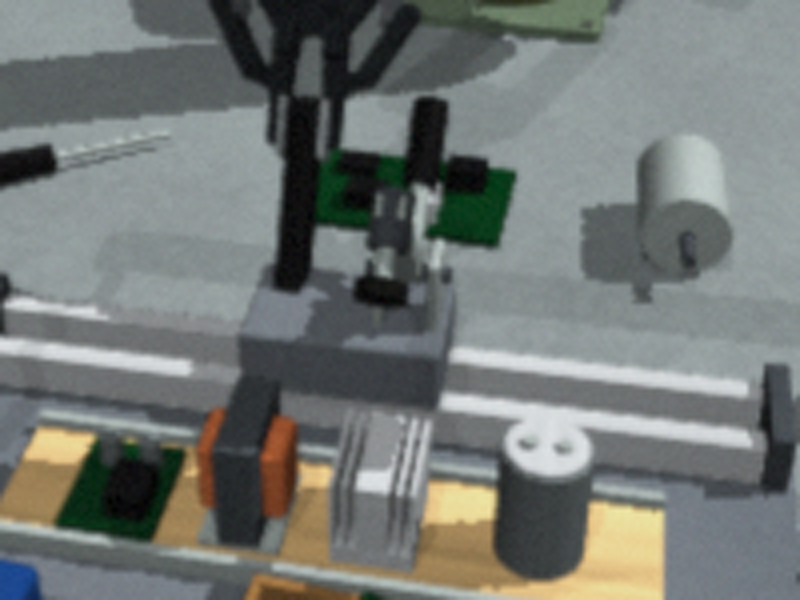

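Foot underside at crop (381,292), heat sink web top centred at about (387,451). I compare them in jig coordinates.

```bash
python3 - <<'E'
from h import *
np.set_printoptions(precision=4,suppress=True)
f=lambda c,z:J(plane('scene',(c[0]/4+180-.37,c[1]/4+150-.37),z))
print('foot',f((381,295),.172),f((381,280),.18))
for c in [(387,451),(385,413),(412,415),(358,487),(392,490),(344,408),(430,418)]: print(c,f(c,.074))
for c in [(330,555),(413,568)]: print(c,f(c,.018))
E
```

```text
foot [0.1018 0.026  0.172 ] [0.0999 0.0256 0.18  ]
(387, 451) [0.1092 0.0316 0.074 ]
(385, 413) [0.0795 0.0256 0.074 ]
(412, 415) [0.0783 0.0405 0.074 ]
(358, 487) [0.1388 0.0211 0.074 ]
(392, 490) [0.1376 0.0388 0.074 ]
(344, 408) [0.0797 0.0026 0.074 ]
(430, 418) [0.0789 0.0506 0.074 ]
(330, 555) [0.1362 0.0053 0.018 ]
(413, 568) [0.1368 0.0509 0.018 ]
```

Foot at y 0.026, heat sink middle at about 0.029 (jig). I nudge +3 mm, dwell, release and retreat, then move to above the lever grip.

```bash
python3 -m crank '{"xyz":[[0,0.002,0],[0,0.002,0],[0,0,0],[0,0,0],[0,0,0],[0,0,0],[0,0,0],[0,0,0],[0,0,0],[0,0,-0.02],[0,0,-0.02],[0,0,-0.02],[0,0,-0.02],[0,0,-0.02],[0,0,-0.02],[0,0.025,0],[0,0.025,0],[0,0.025,0],[0,0,0],[0,0,0]],"rotation":[[0,0,0],[0,0,0],[0,0,0],[0,0,0],[0,0,0],[0,0,0],[0,0,0],[0,0,0],[0,0,0],[0,0,0],[0,0,0],[0,0,0],[0,0,0],[0,0,0],[0,0,0],[0,0,0],[0,0,0],[0,0,0],[0,0,0],[0,0,0]],"fingers":[0,0,0,0,0.6,0.6,0.6,0.6,0.6,0.6,0.6,0.6,0.6,0.6,0.6,0.6,0.6,0.6,0.6,0.6]}'
python3 go.py -.0666 .029 .1678
```

```text
clock: 11.97
tcp_pos: [0.5096, 0.0321, 0.269]
tcp_rot: [0.242, -0.035, 0.97, 0.009]
force: [-0.2, -0.1, -0.0]
grip_width: 0.6
gripper_force: 0.0
jig [-0.1226  0.0306  0.269 ] roterr [0.0027 0.0005 0.0022] shift [-0.0019 -0.0019  0.1157]
```

```bash
python3 -m crank '{"xyz":[[-0.002,-0.001,0.015],[0,-0.001,0.02],[0,0,0.02],[0,0,0.02],[0,0,0.02],[0,0,0.02],[0,0,0],[0,0,0],[0,0,0],[0,0,0],[0,0,0],[0,0,0],[0,0,0],[0,0,0]],"rotation":[[0,0,0],[0,0,0],[0,0,0],[0,0,0],[0,0,0],[0,0,0],[0,0,0],[0,0,0],[0,0,0],[0,0,0],[0,0,0],[0,0,0],[0,0,0],[0,0,0]],"fingers":[0.6,0.6,0.6,0.6,0.6,0.6,0.6,0.6,0,0,0,0,0,0]}'
python3 go.py -.0666 .029 .1678
```

```text
clock: 13.13
tcp_pos: [0.5663, 0.0326, 0.1704]
tcp_rot: [0.243, -0.033, 0.969, 0.009]
force: [-6.0, -1.5, 6.6]
grip_width: 0.243
gripper_force: 58.7
jig [-0.066   0.0272  0.1704] roterr [ 0.0007  0.0033 -0.0001] shift [0.0018 0.0018 0.002 ]
```

```bash
python3 -m crank '{"xyz":[[-0.0081,0,-0.0031],[-0.0084,0,-0.0022],[-0.0085,0,-0.0014],[-0.0086,0,-0.0005],[-0.0087,0,0.0003],[-0.0086,0,0.0012],[-0.0084,0,0.0020],[-0.0082,0,0.0029],[-0.0078,0,0.0037],[-0.0037,0,0.0022],[-0.0037,0,0.0023],[0,0,0],[0,0,0],[0,0,0]],"rotation":[[0,0,0],[0,0,0],[0,0,0],[0,0,0],[0,0,0],[0,0,0],[0,0,0],[0,0,0],[0,0,0],[0,0,0],[0,0,0],[0,0,0],[0,0,0],[0,0,0]],"fingers":[0,0,0,0,0,0,0,0,0,0,0,0,0,0]}'
python3 go.py 0 .029 .2
```

```text
clock: 14.3
tcp_pos: [0.6415, 0.0385, 0.2002]
tcp_rot: [0.242, -0.033, 0.97, 0.009]
force: [1.5, 0.5, -5.2]
grip_width: 0.242
gripper_force: 58.6
jig [0.0095 0.0279 0.2002] roterr [ 0.0022 -0.0004 -0.0006] shift [ 0.0085  0.0011 -0.0042]
```

```bash
python3 -m crank '{"xyz":[[-0.004,0,0.002],[-0.003,0,0.002],[0,0,0],[0,0,0],[0,0,0]],"rotation":[[0,0,0],[0,0,0],[0,0,0],[0,0,0],[0,0,0]],"fingers":[0,0,0,0,0]}'
python3 go.py 0 .029 .2
```

```text
clock: 14.72
tcp_pos: [0.6475, 0.039, 0.1999]
tcp_rot: [0.239, -0.034, 0.97, 0.009]
force: [-13.4, 1.0, 5.2]
grip_width: 0.239
gripper_force: 58.9
jig [0.0155 0.028  0.1999] roterr [ 0.0024 -0.0054  0.0005] shift [ 0.0136  0.0011 -0.0073]
```

```bash
python3 -m crank '{"xyz":[[0,0,0],[0,0,0],[0,0,0],[0,0,0],[0,0,0],[0,0,-0.02],[0,0,-0.02],[0,0,-0.02],[0,0,-0.02],[0,0,-0.02],[0,0,-0.02],[0.02,0,-0.01],[0.02,0,-0.01],[0.02,0,-0.01],[0.02,0,-0.01],[0,0,0],[0,0,0]],"rotation":[[0,0,0],[0,0,0],[0,0,0],[0,0,0],[0,0,0],[0,0,0],[0,0,0],[0,0,0],[0,0,0],[0,0,0],[0,0,0],[0,0,0],[0,0,0],[0,0,0],[0,0,0],[0,0,0],[0,0,0]],"fingers":[0.6,0.6,0.6,0.6,0.6,0.6,0.6,0.6,0.6,0.6,0.6,0.6,0.6,0.6,0.6,0.6,0.6]}'
python3 go.py;python3 - <<'E'
from h import *
cv2.imwrite("pics/s5.png",cv2.resize(camera("scene")[150:300,180:380],None,fx=4,fy=4,interpolation=cv2.INTER_CUBIC))
E
```

```text
clock: 16.13
tcp_pos: [0.5044, 0.0283, 0.3049]
tcp_rot: [0.243, -0.033, 0.969, 0.009]
force: [0.6, 0.3, 0.3]
grip_width: 0.603
gripper_force: 0.0
jig [-0.1281  0.0272  0.3049] roterr [ 0.0008  0.0026 -0.0009] shift
```

View pics/s5.png

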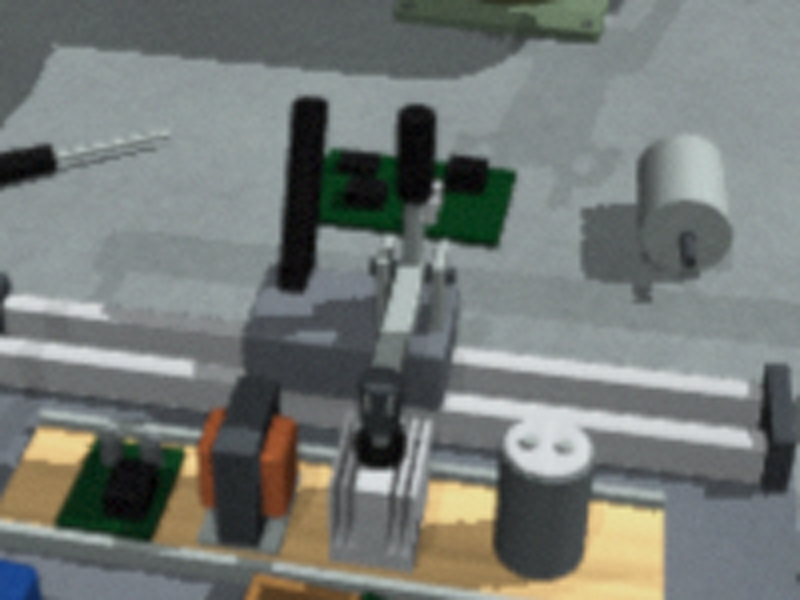

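The foot sits on the heat sink web at crop (380,450), with the handle upright at (416,110). Now a numeric check of angle and foot position.

```bash
python3 - <<'E'
from h import *
np.set_printoptions(precision=4,suppress=True)
px=lambda c:(c[0]/4+180-.37,c[1]/4+150-.37)
Y=W(0,1,0)-O
def vp(c,y):
    o,d=ray('scene',px(c)); return J(o+d*(((W(0,y,0)-o)@Y)/(d@Y)))
for c in[(416,112),(416,195),(407,265),(388,362)]: print(vp(c,.028))
print('foot bottom centre',J(plane('scene',px((380,457)),.074)))
# same method on the first picture (parked) for reference
S0=vp
o=lambda c,y:None
def v0(c,y):
    oo,d=ray('scene',S(*c)); return J(oo+d*(((W(0,y,0)-oo)@Y)/(d@Y)))
for c in[(232,36),(233,95)]: print('ref',v0(c,-.126))
a=cv2.imread('pics/s5.png')[80:210,370:460].max(2); m=(a<45)
ys,xs=np.nonzero(m[10:110,20:75]);print(xs.mean(),ys.mean())
E
```

```text
[0.0005 0.028  0.2213]
[-0.0092  0.028   0.1612]
[0.0217 0.028  0.134 ]
[0.0874 0.028  0.1171]
foot bottom centre [0.1145 0.0286 0.074 ]
ref [-0.008  -0.126   0.2165]
ref [ 0.0011 -0.126   0.1692]
25.12813650050184 60.89427902308464
```

```bash
python3 -c "
from bench import *
print(finish_job())"
```

```text
the job is handed in; nothing more can be done
None
```

I raised the lever to its stop, slid the head into line with the aluminium heat sink and lowered the lever onto its stop. The last picture puts the foot on the web at jig y 0.029, about the heat sink's measured middle. The arm backed off clear and I handed the job in; no verdict was returned, and I could only estimate the final lever angle (close to 0) and could not read how far the foot is pushed in.

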